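Clear the caddy onto its hook and twist the tight lid off the cream jar

TASK

Someone has parked the little handled caddy on top of the cream jar: hang it by its handle on the hook stand and let go of it. Then twist the tight lid anticlockwise, with the jar staying down in the square well that braces it, until the lid comes free, and lift it level to just above the jar's mouth, clear of the jar by a centimetre or two. Finish while still holding the lid there; leave the other things on the table where they are.

Things in the scene. Friction and masses are not known exactly. Their poses are not given: they have to be found in the camera images.
- caddy_bar (a point): Middle of the handle bar of a white metal caddy that starts on the jar's lid. Open box 48 x 104 x 45 mm (x, y, z), 110-225 g; posts at its short ends carry the level bar, 9 x 9 mm, along its own y, 94 mm clear between posts. Point 110.5 mm above the caddy's underside; 60 mm free between bar and rim. Pinch across the bar about 28 mm off its middle, so the middle stays free for the hook. z up.
- hook_seat (a point): Where the bar should rest on the fixed steel hook: top of the level wire (8 mm thick), 204 mm above the table, 45 mm from the post's axis. The hook points along its own -x; z up. The handle goes over the free tip from the tip's side, with the wire between bar and box, then down onto the wire.
- hook: The hook stand; origin on the table under its post (16 mm thick, 220 mm tall, foot 100 mm across), axes as hook_seat. The wire runs level to 73 mm out along -x, then turns up to its free tip 89 mm out, top 226 mm above the table. The stand is left and the tray right of the robot, or the reverse.
- tray: Fixed two-tier white ceramic tray, 185 x 190 mm, rims 22 mm (lower) and 46 mm (upper, on its +x side) high. Origin: on the table under the centre of the square well (66 mm clear, rim 22 mm, floor 8 mm above the table) in which the jar stands. z up.
- jar_mouth (a point): Square amber glass cream jar, 64 x 64 mm, shoulder 46 mm above its underside, 210-420 g, loose in the tray's well, whose walls keep it from turning. This point is the centre of its mouth rim (neck 32 mm across), 78 mm above the jar's underside, about 86 mm above the table. z up.
- lid_center (a point): Centre, half-way up, of the round ribbed aluminium lid on the jar: 52 mm across, 38 mm tall, 50 g; about 81 mm above the table, 5 mm below the mouth rim while on. Lower edge 8 mm above the jar's shoulder. Two lugs under the neck flange hold it; about 0.4 N m to turn; it does not rise as it turns.
- seal (a joint): How far the lid's seal has been turned anticlockwise (seen from above), rad: 0 tight, lugs free from about 1.05, solid stop at 1.6; about 1.4 of hand turn is right (a few degrees are lost in play). The lid then lifts straight off; before that, lifting pulls the jar up with it.
- lipstick_mid (a point): Bystander: standing lipstick, 18 mm across, 52 mm tall, on the lower tier about 67 mm from the jar's centre; its centre.
- curler: Bystander: metal eyelash curler lying on the upper tier; about 120 x 60 x 14 mm, origin at its underside.
- pump: Bystander: frosted plastic pump bottle with closed press-top, 64 mm across, 159 mm tall, at the back of the table; origin at its underside.
- canister: Bystander: cylindrical aluminium brush canister, 72 mm across, 110 mm tall with brushes up to about 210 mm, at the back; origin at its underside.
- polish: Bystander: nail polish bottle, 30 mm across, 70 mm tall, between tray and stand; origin at its underside.
- compact: Bystander: closed round powder compact, 72 mm across, 16 mm high, nearer the robot; origin at its underside.
Mind the look-alikes: they are no part of the job. Leave any turquoise look-alike of the part that bears jar_mouth alone.

How it is judged:
By the outcome, as a careful person would: the job done as asked, in the order asked, and still so for the second after the job is handed in, while the arm keeps its last pose, push and grip.
It also fails if it takes over 56 s, if anything falls off the work surface, if the arm or the gripper's body presses on something with over 40 N, if the wrist force passes 120 N, or if a joint passes its speed limit or range.

ROBOT

A 7-joint arm with a two-finger parallel gripper is mounted at the origin on the work surface. World frame = base frame: x ahead of the robot, y to its left, z up, the work surface at z = 0. Lengths are in m, angles in rad, forces in N, time in s.
With the tool pointing down it reaches from about 0.425 to 0.925 m from the base axis. Payload 6.8 kg.
Tool frame: the origin (TCP) lies on the mounting face of the last link; the fingertips stand 173 mm ahead of it and the grasp point (between the pads) lies 155 mm ahead of it (grip_point_offset is the distance from the TCP to the grasp point, in m); x points along the fingers, z is the direction in which the jaws open and shut, and the axes are right-handed (so a half turn about x gives the same grasp; the last joint's range is limited). The gripper opens to 85 mm and grips with 20 to 120 N. Pads are 22 mm wide; open, the fingers measure 114 mm over their backs; the gripper's body (76 mm by 85 mm) begins 54 mm behind the grasp point. The pads swing forward as they close: fully open they stand 13 mm farther back than shut.
Start: joints at [-1.254, 0.477, 0.022, 1.555, -0.011, 1.109, -0.083], TCP at [0.278, 0.615, 0.405] pointing down, gripper open.
Joint ranges: [-2.96, 2.96], [-0.34, 2.1], [-1.41, 1.46], [0.24, 2.44], [-1.37, 4.51], [0.17, 1.92], [-2.96, 2.96]. Speed limits (rad/s): [2.39, 2.39, 3.14, 3.14, 3.14, 3.14, 3.14].

INTERFACE

Orientations are given as a rotation vector (axis times angle).
In Python, from bench import * gives the robot as it stands. The module is installed in compiled form; this text tells all that it offers.
- The arm moves only by the tool servo_tool, never from a script. Its argument "motion" is a list of rows, each a list of 5 numbers: the shift along the tool's x, y, z in m, then the turn about the tool's x in degrees, then the gripper command: -1 is fully open, 1 is shut, values between are in proportion. In form: [[dx, dy, dz, turn, fingers], ...]. A call has 1 to 8 rows; each row is the pose to reach, as a shift and turn from the pose measured when the call began, along the tool's axes at that moment; what a row does not reach only later rows make up. A row lasts 1/10 s, in which the tool goes at most 50 mm and 8.59 degrees, less where a joint would pass 70% of its speed; a pose out of reach is approached as far as the arm can. A call with a gripper value outside its range is refused whole. The fingers move at their own pace and stop on an object; "force" is the grip in N (left out, the last holds). Time passes only in rows, so rows that repeat a pose let the fingers close. It gives the time, the measured TCP pose, the force and the opening at its end, in the units of the state.
- get_obs(): the state, without advancing time (a new reading comes with each control period).
- grab_frame(name): name is "scene" or "side" or "wrist"; returns the picture (384x512x3 uint8, red, green, blue); there is no depth.
- camera_params(name): a dict with "mtx" (3x3 intrinsics, pixels), "D" ([k1, k2, p1, p2, k3] as OpenCV has them; the pictures are not rectified), "world_to_cam" (4x4, takes a point from world to camera coordinates); the wrist camera has in their place "T_tool_cam" (4x4, takes a point from camera to tool coordinates, whose origin is the TCP and whose axes are the tool frame's). Camera axes: x right, y down, z forward; pixel columns grow to the right and rows downward; lengths in m; the calibration is good to about 2 mm. A picture is of the moment at which its call begins: read the wrist's pose just before it. camera_params takes no time and is no camera call.
- hand_in(): hands the job in, once; it reports no verdict.
The state is a dict: "clock": time; "joints": joint angles; "qvel": joint speeds; "tau": joint torques, N m; "tcp_pos": TCP position; "orientation": TCP orientation; "contact_force": force on the tool from outside, world axes, zero at the start; "moment": the same for the moment, N m; "grip_width": finger opening in m.
Only numpy, scipy, OpenCV 4.12 (cv2) and the standard library are available. Lean on these libraries where they do the work, as an engineer would, in place of code of your own. Each camera call takes 0.05 s, during which the arm holds its last target. There are 200 camera calls.

## Working session

There is one attempt and no reset: what is moved stays moved. The work goes in short steps, Python scripts to look and compute and a tool call to move; the robot and the scene stay as the last step left them, time stands still between calls to the robot, and variables do not carry over. Pictures are saved under pics/ and viewed, about 8 in all and at most 12, crops included, and the job is handed in when it is done.

Besides the shell and the picture viewer there is one more tool, called after "Call:" as a command line: name --pt "numbers of a row" for each row, then --argument value for the rest. servo_tool: Moves the arm, as the interface text tells. Its arguments: {"type":"object","properties":{"motion":{"type":"array","items":{"type":"array","items":{"type":"number"}}},"force":{"type":"number"}},"required":["motion"]}

```bash
mkdir -p pics; cat > h.py <<'E'
from bench import *
import numpy as np, cv2
from scipy.spatial.transform import Rotation as R
def T_tool():
    o=get_obs();T=np.eye(4);T[:3,:3]=R.from_rotvec(o["orientation"]).as_matrix();T[:3,3]=o["tcp_pos"];return T
def shot(name,fn=None):
    T=T_tool();im=grab_frame(name);np.savez(f"{name}.npz",T=T,im=im)
    if fn: cv2.imwrite(f"pics/{fn}.png",im[:,:,::-1])
    return im
def w2c(name):
    p=camera_params(name)
    if name=="wrist": return np.linalg.inv(np.load("wrist.npz")["T"]@np.array(p["T_tool_cam"])),p
    return np.array(p["world_to_cam"]),p
def ray(name,uv):
    M,p=w2c(name);q=cv2.undistortPoints(np.array([[uv]],float),np.array(p["mtx"]),np.array(p["D"])).ravel()
    C=np.linalg.inv(M);d=C[:3,:3]@np.array([q[0],q[1],1]);return C[:3,3],d/np.linalg.norm(d)
def onz(name,uv,z):
    o,d=ray(name,uv);return o+d*(z-o[2])/d[2]
def tri(*obs):
    A=np.zeros((3,3));b=np.zeros(3)
    for n,uv in obs:
        o,d=ray(n,uv);P=np.eye(3)-np.outer(d,d);A+=P;b+=P@o
    x=np.linalg.solve(A,b);return x,[np.linalg.norm((np.eye(3)-np.outer(d,d))@(x-o)) for o,d in [ray(*q) for q in obs]]
def proj(name,X):
    M,p=w2c(name);return cv2.projectPoints(np.array([X],float),cv2.Rodrigues(M[:3,:3])[0],M[:3,3],np.array(p["mtx"]),np.array(p["D"]))[0].ravel()
E
python3 - <<'E'
from h import *
o=get_obs();print({k:np.round(v,3) for k,v in o.items()});print(np.round(T_tool(),3))
a=shot("scene");b=shot("side")
# crop-free: upscale each to 800x600
for n,i in(("scene1",a),("side1",b)): cv2.imwrite(f"pics/{n}.png",cv2.resize(i,(800,600),interpolation=cv2.INTER_CUBIC)[:,:,::-1])
for n in("scene","side"):print(n,np.round(np.linalg.inv(camera_params(n)["world_to_cam"]),2).tolist())
print(np.round(camera_params("wrist")["T_tool_cam"],3).tolist(),camera_params("wrist")["mtx"])
E
```

```text
{'clock': np.float64(0.0), 'joints': array([-1.254,  0.478,  0.022,  1.556, -0.011,  1.109, -0.083]), 'qvel': array([-0.001, -0.   ,  0.001, -0.001, -0.   ,  0.   , -0.002]), 'tau': array([-0.0000e+00, -5.9644e+01,  1.6080e+00, -2.8119e+01,  1.2000e-02,
        9.0000e-03,  0.0000e+00]), 'tcp_pos': array([0.278, 0.615, 0.404]), 'orientation': array([-0.892,  1.382,  0.89 ]), 'contact_force': array([-0.453, -0.485,  0.773]), 'moment': array([ 0.03 , -0.03 , -0.018]), 'grip_width': np.float64(0.086)}
[[-0.001 -0.911  0.412  0.278]
 [-0.002  0.412  0.911  0.615]
 [-1.    -0.    -0.002  0.404]
 [ 0.     0.     0.     1.   ]]
scene [[0.8, 0.5, -0.32, 0.96], [0.6, -0.66, 0.45, -0.57], [0.01, -0.56, -0.83, 1.06], [0.0, 0.0, 0.0, 1.0]]
side [[0.79, -0.45, 0.42, 0.13], [-0.61, -0.58, 0.53, -0.67], [0.0, -0.68, -0.74, 0.94], [0.0, 0.0, 0.0, 1.0]]
[[0.001, -0.323, 0.946, 0.03], [-0.0, -0.946, -0.323, 0.082], [1.0, 0.0, -0.001, 0.0], [0.0, 0.0, 0.0, 1.0]] [[320.10993779   0.         256.37165286]
 [  0.         320.10993779 191.57430214]
 [  0.           0.           1.        ]]
```

View pics/scene1.png

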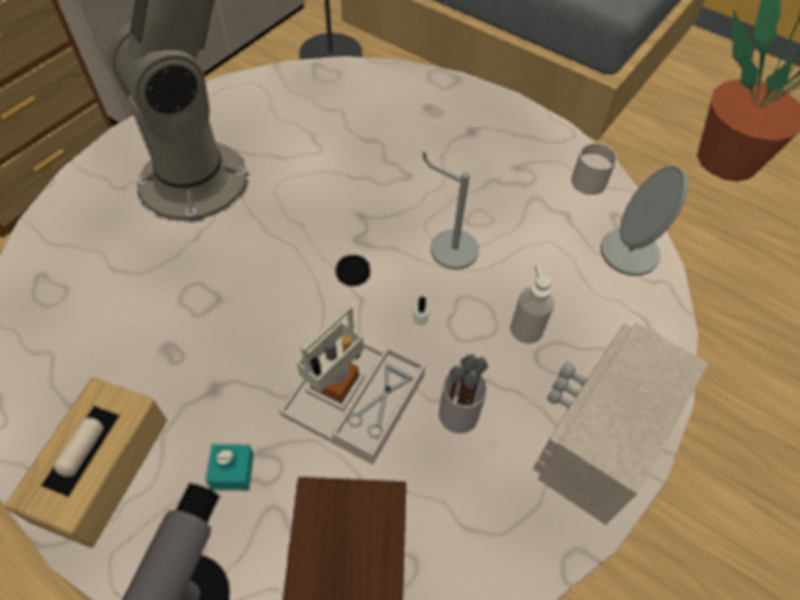

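View pics/side1.png

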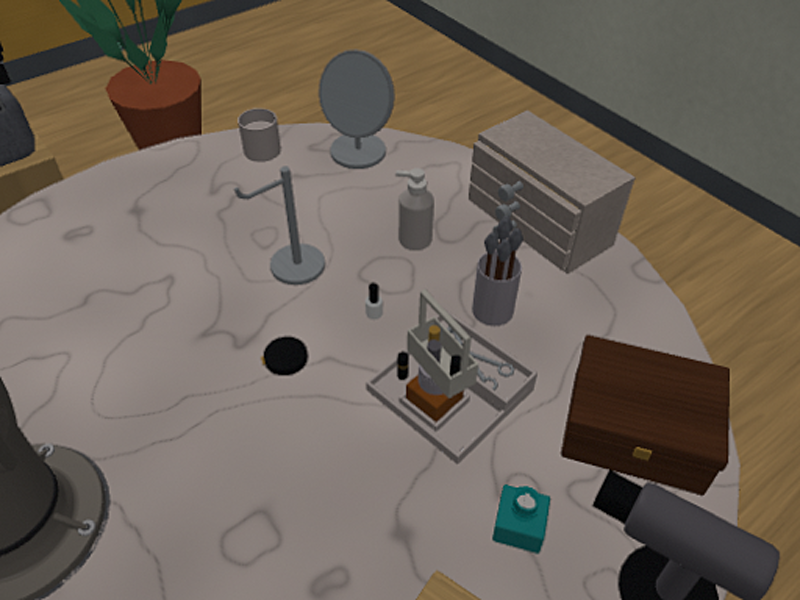

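Both views show the hook stand (scene foot (455,249), side foot (298,263)), the caddy on the jar in the tray (scene about (330,345), side about (442,340)), with the polish and compact between. The turquoise decoy is at the lower left.

```bash
python3 - <<'E'
from h import *
P={"posttop":((464,177),(287,171)),"tipTop":((425,156),(238,191)),"wirebend":((430,164),(243,195)),"foot":((455,249),(298,264)),
"barA":((303,357),(466,340)),"barB":((350,315),(424,294)),
"compact":((353,270),(285,355)),"polish":((421,309),(374,301)),"pump top":((541,284),(416,183)),"canister rim":((464,380),(498,260))}
for k,(a,b) in P.items():
    x,e=tri(("scene",np.array(a)*.64),("side",np.array(b)*.64));print(k,np.round(x,3),np.round(e,4))
E
```

```text
posttop [0.571 0.178 0.218] [0.0013 0.0013]
tipTop [0.484 0.182 0.217] [0.0004 0.0004]
wirebend [0.493 0.186 0.2  ] [0.0006 0.0006]
foot [0.571 0.183 0.006] [0.0021 0.0021]
barA [ 0.573 -0.258  0.203] [0.0044 0.0044]
barB [ 0.582 -0.159  0.202] [0.003 0.003]
compact [0.438 0.015 0.009] [0.0011 0.0011]
polish [0.61  0.004 0.035] [0.0028 0.0028]
pump top [0.781 0.11  0.139] [0.0052 0.0052]
canister rim [ 0.772 -0.114  0.125] [0.0017 0.0017]
```

Call:
servo_tool --pt "-0.045 -0.02 -0.02 8 -1" --pt "-0.045 -0.05 -0.052 16 -1" --pt "-0.045 -0.085 -0.09 24 -1" --pt "-0.045 -0.12 -0.126 32 -1" --pt "-0.045 -0.155 -0.163 40 -1" --pt "-0.045 -0.19 -0.2 48 -1" --pt "-0.045 -0.225 -0.236 56 -1" --pt "-0.045 -0.26 -0.272 64 -1"

```text
clock: 0.9
tcp_pos: [0.4016, 0.2616, 0.4491]
orientation: [-0.02, 1.572, 0.017]
contact_force: [1.4, -0.1, 0.5]
grip_width: 0.0855
```

```bash
cat >> h.py <<'E'
def togo(p,yaw=None):
    """tool-frame shift from present TCP to world p (tcp), and turn to bring tool z to azimuth yaw deg"""
    T=T_tool();print("tcp",np.round(T[:3,3],4),"zaz",round(np.degrees(np.arctan2(T[1,2],T[0,2])),2),"shift",np.round(T[:3,:3].T@(np.array(p)-T[:3,3]),4), end=" ")
    if yaw is not None: print("turn",round((np.degrees(np.arctan2(T[1,2],T[0,2]))-yaw+180)%360-180,2))
    else: print()
E
python3 -c "
from h import *
togo([.5775,-.2365,.45],-5);print(get_obs()['clock'],get_obs()['joints'])"
```

```text
tcp [0.4016 0.2616 0.4491] zaz 1.34 shift [-3.000e-04 -5.021e-01  1.641e-01] turn 6.34
0.9 [-1.02616441  0.10008262  0.34623591  1.97196222 -0.03782562  1.07738561
 -0.64013851]
```

Call:
servo_tool --pt "0 -0.045 0.015 1 -1" --pt "0 -0.09 0.03 2 -1" --pt "0 -0.135 0.045 3 -1" --pt "0 -0.18 0.06 4 -1" --pt "0 -0.225 0.074 5 -1" --pt "0 -0.27 0.088 6 -1" --pt "0 -0.315 0.103 6 -1" --pt "0 -0.36 0.118 6 -1"

```text
clock: 1.7
tcp_pos: [0.5281, -0.0972, 0.4495]
orientation: [0.063, 1.571, -0.064]
contact_force: [1.1, 0.4, 0.7]
grip_width: 0.0852
```

Call:
servo_tool --pt "0 -0.045 0.017 0 -1" --pt "0 -0.08 0.03 0 -1" --pt "0 -0.1 0.04 0 -1" --pt "0 -0.1 0.04 0 -1"

```text
clock: 2.1
tcp_pos: [0.5597, -0.2037, 0.4492]
orientation: [0.065, 1.571, -0.07]
contact_force: [-0.4, 1.3, 0.1]
grip_width: 0.0852
```

```bash
python3 -c "
from h import *
i=shot('wrist');cv2.imwrite('pics/w1.png',cv2.resize(i,(800,600))[:,:,::-1])
togo([.5775,-.2365,.45],-5);print(get_obs()['clock'])
print(proj('wrist',[.573,-.258,.209])/.64,proj('wrist',[.582,-.159,.209])/.64)"
```

```text
tcp [ 0.5597 -0.2016  0.449 ] zaz -4.8 shift [-0.0009 -0.0333  0.0206] turn 0.2
2.15
[434.95782149 422.57350261] [441.27789688 218.27556956]
```

View pics/w1.png

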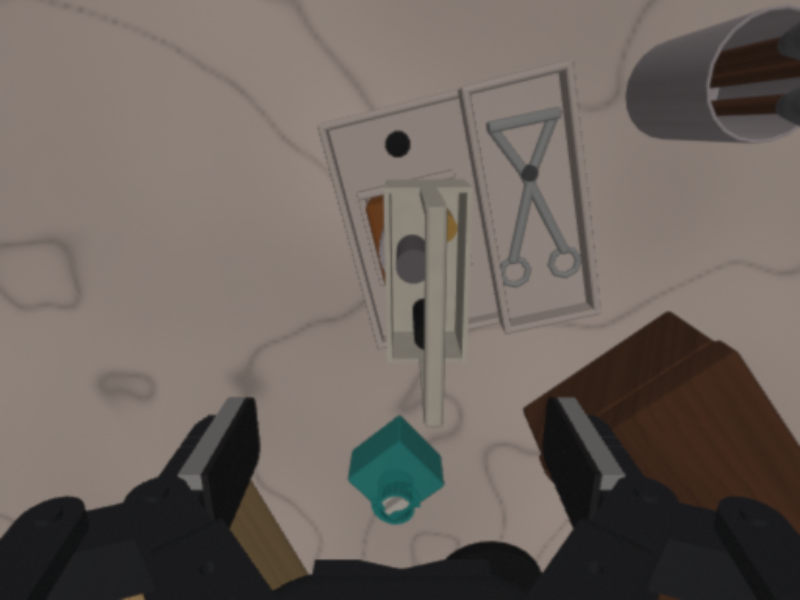

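The wrist view shows the bar running vertically from (435,190) to (433,425), parallel to the tool's y. There are items in the box, the grey one near the middle at about (412,245), and the tray is turned a few degrees.

```bash
python3 - <<'E'
from h import *
s=.64
for uv in((436,187),(433,425),(424,187),(424,425),(445,425)): print(np.round(onz('wrist',np.array(uv)*s,.2145),4))
print('gold',tri(('scene',np.array((346,340))*s),('side',np.array((434,328))*s),('wrist',np.array((450,226))*s)))
print('gray',tri(('scene',np.array((330,349))*s),('wrist',np.array((412,245))*s)))
print('black',tri(('side',np.array((456,360))*s),('scene',np.array((316,362))*s),('wrist',np.array((422,308))*s)))
a=np.load('scene.npz')['im'];b=np.load('side.npz')['im']
A=cv2.resize(a[180:270,170:290],(640,480),interpolation=cv2.INTER_CUBIC)
B=cv2.resize(b[170:275,225:350],(571,480),interpolation=cv2.INTER_CUBIC)
out=np.hstack([cv2.resize(A,(400,300)),cv2.resize(B,(400,336))[:300]])
cv2.imwrite('pics/crop1.png',out[:,:,::-1])
E
```

```text
[ 0.5803 -0.1453  0.2145]
[ 0.5719 -0.2557  0.2145]
[ 0.5755 -0.1448  0.2145]
[ 0.5676 -0.2553  0.2145]
[ 0.5775 -0.2562  0.2145]
gold (array([ 0.58726288, -0.17599947,  0.14723192]), [np.float64(0.0028005599514557833), np.float64(0.0009722125708705624), np.float64(0.0035359963699969667)])
gray (array([ 0.56603882, -0.19218178,  0.11879879]), [np.float64(0.003710244555609165), np.float64(0.003710244555609216)])
black (array([ 0.57276078, -0.23111144,  0.13746397]), [np.float64(0.006212722400151579), np.float64(0.005116254207380342), np.float64(0.006119749865620205)])
```

View pics/crop1.png

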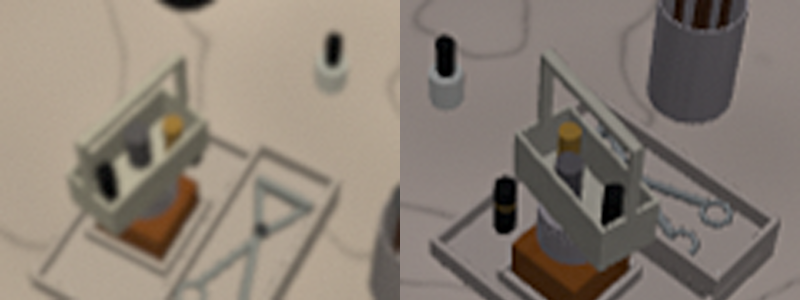

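```bash
python3 -c "
from h import *
togo([.574,-.233,.366],-4.4)"
```

```text
tcp [ 0.5597 -0.2016  0.449 ] zaz -4.8 shift [ 0.0831 -0.03    0.017 ] turn -0.4
```

Call:
servo_tool --pt "0 -0.02 0.01 0 -1" --pt "0.01 -0.03 0.017 0 -1" --pt "0.035 -0.03 0.017 0 -1" --pt "0.06 -0.03 0.017 0 -1" --pt "0.083 -0.03 0.017 0 -1" --pt "0.083 -0.03 0.017 0 -1"

```text
clock: 2.75
tcp_pos: [0.573, -0.231, 0.3622]
orientation: [0.065, 1.579, -0.065]
contact_force: [-1.6, -0.3, -0.4]
grip_width: 0.0853
```

Call:
servo_tool --pt "0 0 0 0 0" --pt "0 0 0 0 0.5" --pt "0 0 0 0 1" --pt "0 0 0 0 1" --pt "0 0 0 0 1" --pt "0 0 0 0 1" --force 60

```text
clock: 3.35
tcp_pos: [0.5732, -0.2312, 0.3629]
orientation: [0.065, 1.577, -0.065]
contact_force: [0.6, -1.5, 3.1]
grip_width: 0.0078
```

```bash
python3 -c "
from h import *
togo([.574,-.233,.366],-4.4);o=get_obs();print(o['clock'],o['grip_width'],o['contact_force'],o['moment'])
i=shot('side');j=shot('scene');k=shot('wrist')
out=np.hstack([cv2.resize(k,(440,330)),cv2.resize(i[130:280,220:380],(352,330))]);cv2.imwrite('pics/g1.png',out[:,:,::-1])"
```

```text
tcp [ 0.5732 -0.2312  0.3629] zaz -4.73 shift [-0.0031 -0.0017  0.0009] turn -0.33
3.35 0.007802308502500679 [ 0.63574955 -1.48241435  3.08219396] [-0.02243188 -0.02490756  0.02029509]
```

View pics/g1.png

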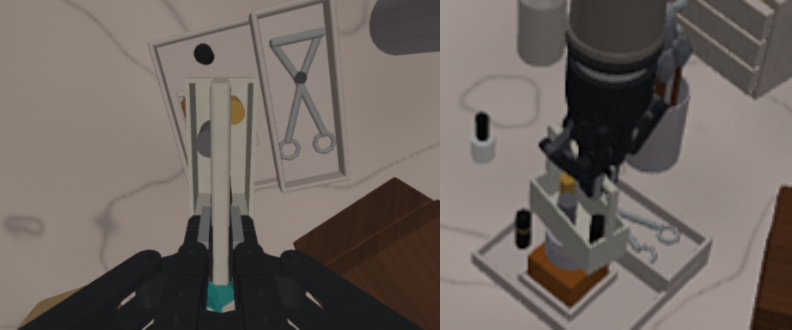

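The jaws are closed on the bar (7.8 mm reading), and its far end is at about (255,93) in the wrist frame. Lifting.

Call:
servo_tool --pt "-0.01 0 0 0 1" --pt "-0.03 0 0 0 1" --pt "-0.05 0 0 0 1" --pt "-0.06 0 0 0 1" --pt "-0.06 0 0 0 1" --pt "-0.06 0 0 0 1"

```text
clock: 4.1
tcp_pos: [0.5735, -0.231, 0.4223]
orientation: [0.065, 1.578, -0.065]
contact_force: [-0.8, -0.1, -2.1]
grip_width: 0.0081
```

```bash
python3 -c "
from h import *
o=get_obs();print(o['grip_width'],o['contact_force'],o['moment'])
print('end at grasp',onz('wrist',(254.8,93),.2145),onz('wrist',(254.8,93),.206))
i=shot('side');j=shot('scene');k=shot('wrist')
out=np.hstack([cv2.resize(k,(440,330)),cv2.resize(i[100:280,220:380],(352,396))[:330]]);cv2.imwrite('pics/g2.png',out[:,:,::-1])
# hook post/foot from current frames
togo([.41,.18-.028,.43],-4)"
```

```text
0.008080904580511323 [-0.79694399 -0.11018452 -2.06073926] [-0.05915768  0.03525518  0.03644379]
end at grasp [ 0.57959923 -0.15218258  0.2145    ] [ 0.57948158 -0.15243134  0.206     ]
tcp [ 0.5734 -0.231   0.4217] zaz -4.73 shift [-0.0064  0.3682 -0.1945] turn -0.73
```

View pics/g2.png

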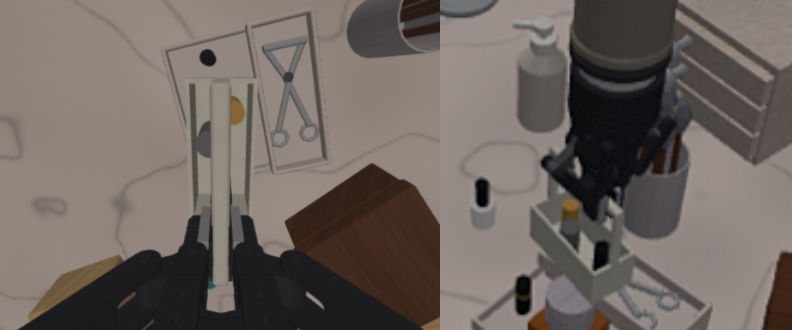

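Call:
servo_tool --pt "0 0.02 -0.01 0 1" --pt "0 0.06 -0.03 0 1" --pt "0 0.1 -0.05 0 1" --pt "0 0.14 -0.07 0 1" --pt "0 0.18 -0.09 -1 1" --pt "0 0.22 -0.11 -2 1" --pt "0 0.26 -0.13 -2 1" --pt "0 0.29 -0.142 -2 1"

```text
clock: 5.05
tcp_pos: [0.4541, 0.0721, 0.4226]
orientation: [0.036, 1.581, -0.035]
contact_force: [1.2, 0.1, -1.9]
grip_width: 0.0077
```

```bash
python3 -c "
from h import *
o=get_obs();print(o['grip_width'],o['contact_force'],o['joints'])
togo([.425,.155,.3975],-2.5)"
```

```text
0.007720910033717859 [ 1.16006473  0.08085342 -1.85199047] [-0.82812973  0.09547798  0.58227514  2.05406451 -0.06607617  1.01886903
 -0.25804449]
tcp [0.4541 0.0721 0.4226] zaz -2.6 shift [ 0.0255  0.0815 -0.0326] turn -0.1
```

Call:
servo_tool --pt "0 0.025 -0.014 0 1" --pt "0 0.055 -0.029 0 1" --pt "0.008 0.075 -0.033 0 1" --pt "0.018 0.082 -0.033 0 1" --pt "0.025 0.082 -0.033 0 1" --pt "0.025 0.082 -0.033 0 1"

```text
clock: 5.65
tcp_pos: [0.4245, 0.1542, 0.3966]
orientation: [0.036, 1.583, -0.038]
contact_force: [0.2, 0.3, -1.6]
grip_width: 0.008
```

```bash
python3 -c "
from h import *
o=get_obs();print(o['grip_width'],o['contact_force'],o['clock'])
togo([.526,.155,.3975],-2.5)
i=shot('side');j=shot('scene');k=shot('wrist')
out=np.vstack([np.hstack([cv2.resize(j[60:180,200:360],(400,300)),cv2.resize(i[70:250,90:330],(400,300))]),np.hstack([cv2.resize(k,(400,300)),np.zeros((300,400,3),np.uint8)])]);cv2.imwrite('pics/h1.png',out[:,:,::-1])"
```

```text
0.007963277426565211 [ 0.20090594  0.27326876 -1.59390408] 5.65
tcp [0.4245 0.1542 0.3966] zaz -2.69 shift [-0.0023  0.0056  0.1013] turn -0.19
```

View pics/h1.png

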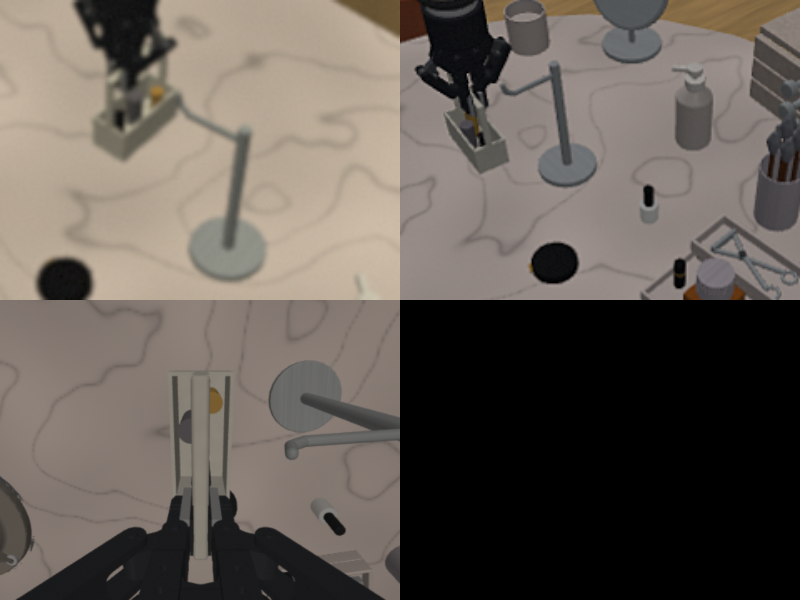

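```bash
python3 - <<'E'
from h import *
s=1.28
print('tip',onz('wrist',(292*s,152*s),.226),'bend',onz('wrist',(291*s,142*s),.204),'wire far',onz('wrist',(398*s,133*s),.204))
print('foot',onz('wrist',(305*s,97*s),.006))
for z in(.24,.25):print('barend',onz('wrist',(200*s,73*s),z))
k=np.load('scene.npz')['im'];i=np.load('side.npz')['im']
# tip triangulated w/ side & scene crop coords: side crop scale 240/400=.6, scene .4
print(tri(('wrist',(292*s,151*s)),('side',(90+506*.6,70+88*.6)),('scene',(200+178*.4,60+100*.4))))
E
```

```text
tip [0.48097719 0.18459272 0.226     ] bend [0.48769714 0.18378481 0.204     ] wire far [0.55880246 0.18691837 0.204     ]
foot [0.57262523 0.18591267 0.006     ]
barend [0.42832879 0.23285865 0.24      ]
barend [0.42846166 0.23316866 0.25      ]
(array([ 0.62447947, -0.01873106,  0.30304028]), [np.float64(0.2574129090399592), np.float64(0.306600813467079), np.float64(0.10727852296228621)])
```

The caddy hangs level at the tip's side. In the wrist view the tip is at about (374,195) full-res and the wire runs at y≈0.185, so I'm shifting about 4 mm and entering.

Call:
servo_tool --pt "0 0.004 0.01 -1.5 1" --pt "0 0.009 0.028 -1.5 1" --pt "0 0.009 0.048 -1.5 1" --pt "0 0.009 0.068 -1.5 1" --pt "0 0.009 0.086 -1.5 1" --pt "0 0.009 0.101 -1.5 1" --pt "0 0.009 0.101 -1.5 1"

```text
clock: 6.5
tcp_pos: [0.5282, 0.1574, 0.3973]
orientation: [0.019, 1.579, -0.019]
contact_force: [0.5, -0.4, -1.4]
grip_width: 0.0079
```

```bash
python3 -c "
from h import *
o=get_obs();print(o['grip_width'],o['contact_force'],o['moment'],o['clock'])
togo([.526,.158,.361],-1)
i=shot('side');j=shot('scene');k=shot('wrist')
out=np.vstack([np.hstack([cv2.resize(j[60:180,200:360],(400,300)),cv2.resize(i[60:180,110:270],(400,300))]),np.hstack([cv2.resize(k,(400,300)),cv2.resize(k[60:300,100:420],(400,300))])]);cv2.imwrite('pics/h2.png',out[:,:,::-1])"
```

```text
0.00788733733345251 [ 0.53929593 -0.40135808 -1.44867352] [-0.05750957  0.00588857  0.00044084] 6.5
tcp [0.5282 0.1574 0.3973] zaz -1.38 shift [ 0.0363  0.0005 -0.0019] turn -0.38
```

View pics/h2.png

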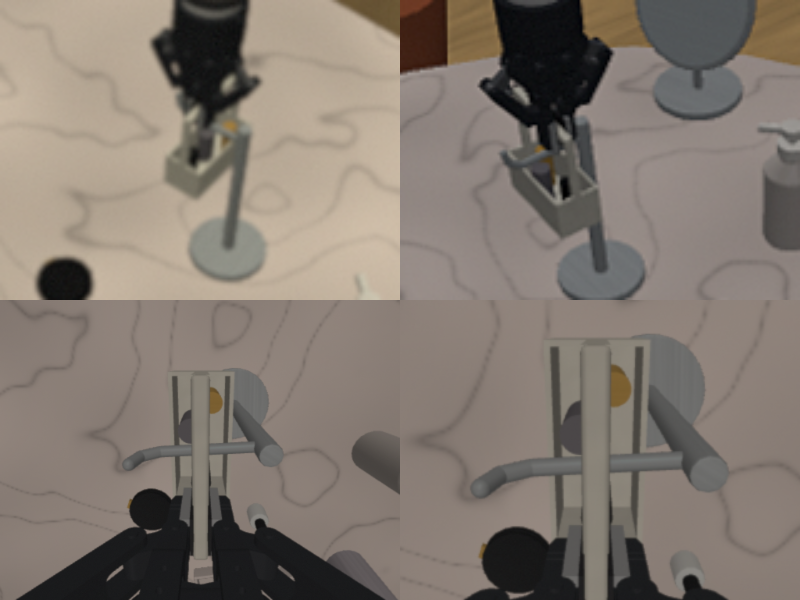

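The wire passes between the bar and the box, and the bar crosses mid-wire at about (203,450). Lowering.

Call:
servo_tool --pt "0.008 0 -0.001 0 1" --pt "0.016 0 -0.002 0 1" --pt "0.024 0 -0.002 0 1" --pt "0.03 0 -0.002 0 1" --pt "0.033 0 -0.002 0 1" --pt "0.035 0 -0.002 0 1" --pt "0.035 0 -0.002 0 1"

```text
clock: 7.35
tcp_pos: [0.5236, 0.158, 0.3617]
orientation: [0.018, 1.582, -0.017]
contact_force: [-0.3, 0.1, -1.1]
grip_width: 0.0079
```

Call:
servo_tool --pt "0.001 0 0 0 1" --pt "0.001 0 0 0 1"

```text
clock: 7.55
tcp_pos: [0.5238, 0.1581, 0.361]
orientation: [0.018, 1.582, -0.017]
contact_force: [-0.1, 0.1, -1.2]
grip_width: 0.0076
```

```bash
python3 -c "
from h import *
o=get_obs();print(o['grip_width'],o['contact_force'],o['moment'],o['tcp_pos'],o['clock'])"
```

```text
0.007592567607554412 [-0.06694249  0.1378078  -1.2183114 ] [ 0.0040513  -0.08943566 -0.00548693] [0.52380709 0.15805693 0.36096522] 7.55
```

Call:
servo_tool --pt "0.001 0 0 0 1" --pt "0.002 0 0 0 1" --pt "0.002 0 0 0 1"

```text
clock: 7.85
tcp_pos: [0.524, 0.1579, 0.3601]
orientation: [0.019, 1.581, -0.017]
contact_force: [-3.7, -2.0, 8.0]
grip_width: 0.0077
```

Call:
servo_tool --pt "0.001 0 0 0 1" --pt "0.002 0 0 0 1" --pt "0.002 0 0 0 1"

```text
clock: 8.15
tcp_pos: [0.5241, 0.1577, 0.3597]
orientation: [0.02, 1.581, -0.016]
contact_force: [-7.1, -3.2, 14.0]
grip_width: 0.0079
```

Seated on the wire (contact force 14 N). Backing off a little, then releasing gently and rising.

Call:
servo_tool --pt "-0.002 0 0 0 1" --pt "-0.002 0 0 0 0.9" --pt "-0.002 0 0 0 0.8" --pt "-0.002 0 0 0 0.6" --pt "-0.002 0 0 0 0.4" --pt "-0.002 0 0 0 0.4" --pt "-0.002 0 0 0 0.4" --force 30

```text
clock: 8.85
tcp_pos: [0.5242, 0.1576, 0.3616]
orientation: [0.02, 1.581, -0.016]
contact_force: [0.3, -0.1, 0.4]
grip_width: 0.0256
```

```bash
python3 -c "
from h import *
o=get_obs();print(o['grip_width'],o['contact_force'],o['moment'],o['tcp_pos'],o['clock'])
k=shot('wrist');i=shot('side')
out=np.hstack([cv2.resize(k,(400,300)),cv2.resize(i[60:180,110:270],(400,300))]);cv2.imwrite('pics/h3.png',out[:,:,::-1])"
```

```text
0.02558472061517467 [ 0.31161216 -0.07622167  0.38350699] [-0.00113992  0.03528938 -0.00428299] [0.52416652 0.1576088  0.36163283] 8.85
```

View pics/h3.png

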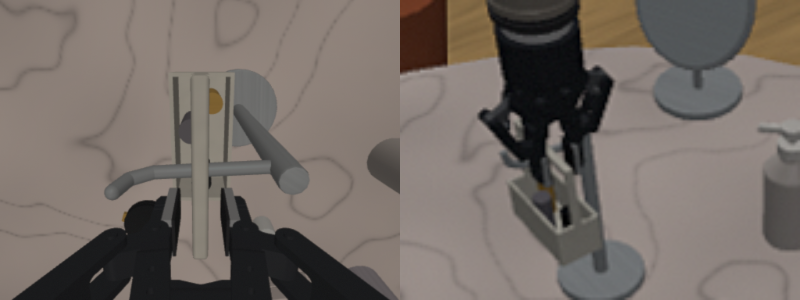

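The caddy hangs on the wire and the jaws are clear of the bar (gap 25.6 mm). Going up and over to the jar.

Call:
servo_tool --pt "-0.01 0 0 0 0.4" --pt "-0.03 0 0 0 0.4" --pt "-0.055 0 0 0 0.4" --pt "-0.085 -0.01 0 0 0.4" --pt "-0.095 -0.045 0.005 6 0" --pt "-0.095 -0.09 0.012 13 -0.5" --pt "-0.095 -0.135 0.02 20 -1" --pt "-0.095 -0.18 0.028 28 -1"

```text
clock: 9.75
tcp_pos: [0.5489, -0.025, 0.4571]
orientation: [0.406, 1.542, -0.404]
contact_force: [1.0, 0.1, -0.8]
grip_width: 0.0818
```

```bash
python3 -c "
from h import *
o=get_obs();print(o['clock'],o['contact_force'])
togo([.577,-.205,.38],-30)"
```

```text
9.75 [ 1.02758223  0.05773405 -0.80189076]
tcp [ 0.5489 -0.025   0.4571] zaz -29.58 shift [ 0.0761 -0.1426  0.114 ] turn 0.42
```

Call:
servo_tool --pt "0.01 -0.03 0.025 0 -1" --pt "0.025 -0.065 0.052 0 -1" --pt "0.04 -0.1 0.08 0 -1" --pt "0.06 -0.13 0.105 0 -1" --pt "0.076 -0.143 0.114 0 -1" --pt "0.076 -0.143 0.114 0 -1" --pt "0.076 -0.143 0.114 0 -1"

```text
clock: 10.45
tcp_pos: [0.577, -0.2051, 0.3806]
orientation: [0.407, 1.543, -0.404]
contact_force: [0.4, 0.1, 0.0]
grip_width: 0.0855
```

```bash
python3 -c "
from h import *
k=shot('wrist');cv2.imwrite('pics/w2.png',cv2.resize(k,(800,600))[:,:,::-1])
o=get_obs();print(o['clock'],o['joints']);togo([.577,-.205,.239],-30);print(proj('wrist',[.577,-.205,.1])/.64)"
```

```text
10.5 [-0.27041851  0.47238024  0.69652147  1.7678364  -0.34737106  1.0370262
  0.0396506 ]
tcp [ 0.5773 -0.2043  0.381 ] zaz -29.51 shift [ 0.142  -0.0007  0.0013] turn 0.49
[402.98867112 295.34317087]
```

View pics/w2.png

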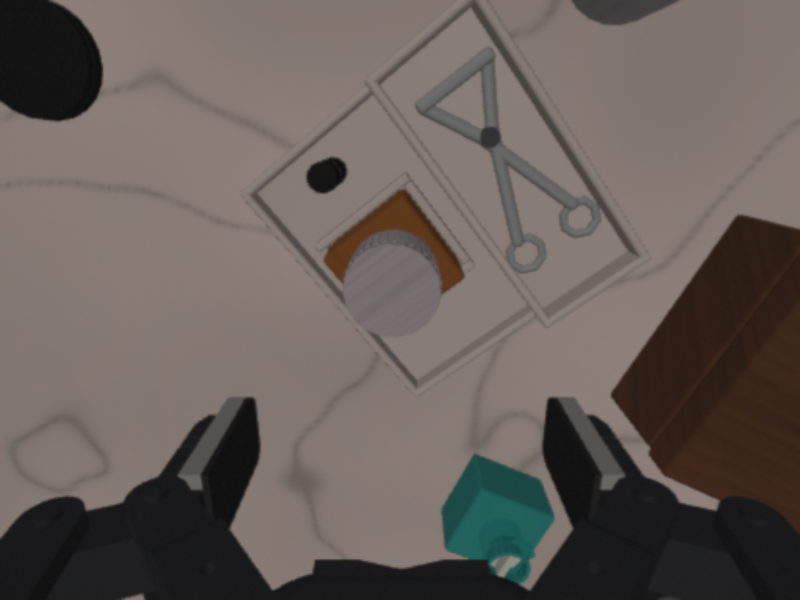

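Lid top disc: centre about (392,288), 98 px across. The lipstick top is at (335,172), and the jar is still down in its well.

```bash
python3 - <<'E'
from h import *
s=.64
c=onz('wrist',np.array((392,288))*s,.1);print(c, 'diam',np.linalg.norm(onz('wrist',np.array((343,288))*s,.1)-onz('wrist',np.array((441,288))*s,.1)))
l=onz('wrist',np.array((337,171))*s,.058);print('lip',l,np.linalg.norm((l-c)[:2]),np.degrees(np.arctan2(*(l-c)[1::-1])))
# tray corners at z .022 (lower left part): edge
a,b=[onz('wrist',np.array(q)*s,.022) for q in((246,193),(417,388))];print(a,b,np.degrees(np.arctan2(*(a-b)[1::-1])))
togo([c[0],c[1],.239],-30)
E
```

```text
[ 0.57397408 -0.19862176  0.1       ] diam 0.05152167454658341
lip [ 0.57399559 -0.13370177  0.058     ] 0.0649199963061589 89.98101474603286
[ 0.50965438 -0.11637814  0.022     ] [ 0.53738288 -0.29528713  0.022     ] 98.80998424153697
tcp [ 0.5773 -0.2043  0.381 ] zaz -29.51 shift [ 0.142   0.0033 -0.0044] turn 0.49
```

Call:
servo_tool --pt "0.02 0.003 -0.004 0 -1" --pt "0.05 0.003 -0.004 0 -1" --pt "0.08 0.003 -0.004 0 -1" --pt "0.11 0.003 -0.004 0 -1" --pt "0.135 0.003 -0.004 0 -1" --pt "0.146 0.003 -0.004 0 -1" --pt "0.146 0.003 -0.004 0 -1"

```text
clock: 11.2
tcp_pos: [0.5744, -0.1977, 0.2347]
orientation: [0.405, 1.543, -0.4]
contact_force: [0.5, -0.3, -0.4]
grip_width: 0.0855
```

Call:
servo_tool --pt "0 0 0 0 0" --pt "0 0 0 0 1" --pt "0 0 0 0 1" --pt "0 0 0 0 1" --pt "0 0 0 0 1" --force 100

```text
clock: 11.7
tcp_pos: [0.5751, -0.1977, 0.2367]
orientation: [0.406, 1.541, -0.399]
contact_force: [-1.2, 2.3, 7.4]
grip_width: 0.0498
```

```bash
python3 -c "
from h import *
o=get_obs();print(o['clock'],o['contact_force'],o['moment'],o['grip_width']);togo([.574,-.1986,.234],-30)"
```

```text
11.7 [-1.16012888  2.28354528  7.40397154] [ 0.29594312  0.26284957 -0.0229349 ] 0.04977745587074512
tcp [ 0.5751 -0.1977  0.2367] zaz -29.38 shift [ 0.0027 -0.0013 -0.0005] turn 0.62
```

Call:
servo_tool --pt "0 0 0 -4 1" --pt "0 0 0 -9 1" --pt "0 0 0 -14 1" --pt "0 0 0 -19 1" --pt "0 0 0 -24 1" --pt "0 0 0 -29 1" --pt "0 0 0 -34 1" --pt "0 0 0 -39 1"

```text
clock: 12.5
tcp_pos: [0.5738, -0.1972, 0.2372]
orientation: [-0.126, 1.576, 0.141]
contact_force: [-6.7, 3.6, 4.8]
grip_width: 0.0502
```

```bash
python3 -c "
from h import *
o=get_obs();print(o['clock'],o['contact_force'],o['moment'],o['grip_width']);togo([.5751,-.1977,.2367],54)"
```

```text
12.5 [-6.69677413  3.64807864  4.84828128] [ 0.7938043   1.38712903 -0.52946968] 0.05015525966821595
tcp [ 0.5738 -0.1972  0.2372] zaz 9.73 shift [ 0.0004 -0.0007  0.0012] turn -44.27
```

Call:
servo_tool --pt "0 0 0.001 -6 1" --pt "0 0 0.001 -12 1" --pt "0 0 0.001 -18 1" --pt "0 0 0.001 -24 1" --pt "0 0 0.001 -30 1" --pt "0 0 0.001 -36 1" --pt "0 0 0.001 -41 1" --pt "0 0 0.001 -44 1"

```text
clock: 13.3
tcp_pos: [0.572, -0.1978, 0.2374]
orientation: [-0.72, 1.454, 0.745]
contact_force: [-11.0, 0.8, 6.8]
grip_width: 0.05
```

Call:
servo_tool --pt "0 0 0 0 1" --pt "0 0 0 0 1"

```text
clock: 13.5
tcp_pos: [0.5716, -0.198, 0.2377]
orientation: [-0.718, 1.455, 0.744]
contact_force: [-3.5, 1.3, 0.1]
grip_width: 0.0498
```

```bash
python3 -c "
from h import *
o=get_obs();print(o['clock'],o['contact_force'],o['moment'],o['grip_width'],o['joints']);togo([.5751,-.1977,.2367],54)
k=shot('wrist');j=shot('side');cv2.imwrite('pics/t1.png',np.hstack([cv2.resize(k,(400,300)),cv2.resize(j[170:290,220:380],(400,300))])[:,:,::-1])"
```

```text
13.5 [-3.53977355  1.34842889  0.14288458] [ 0.11096827  0.49303663 -0.40105168] 0.049795959632559846 [ 0.08685121  0.57377771  0.1938233   1.85914159 -0.16316245  0.74268617
  1.30865228]
tcp [ 0.5716 -0.198   0.2377] zaz 53.61 shift [ 0.0009 -0.0027  0.0023] turn -0.39
```

View pics/t1.png

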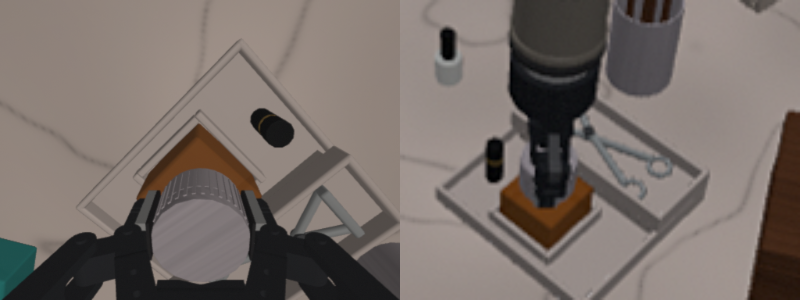

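The lid's brushed stripes keep their angle to the jaws, so it turned with the hand. The jar is square in its well. Test lift next.

Call:
servo_tool --pt "-0.002 0 0 0 1" --pt "-0.004 0 0 0 1" --pt "-0.005 0 0 0 1" --pt "-0.005 0 0 0 1"

```text
clock: 14.0
tcp_pos: [0.5719, -0.1981, 0.2429]
orientation: [-0.719, 1.455, 0.745]
contact_force: [-1.8, 0.4, -3.3]
grip_width: 0.0499
```

```bash
cat > jar.py <<'E'
from h import *
import sys
def jar(n):
    im=np.load(n+'.npz')['im'];h=cv2.cvtColor(im,cv2.COLOR_RGB2HSV);m=cv2.inRange(h,(5,140,60),(16,255,255));m[:, :220]=0
    nn,l,st,c=cv2.connectedComponentsWithStats(m);i=1+st[1:,4].argmax();ys=np.where(l==i)[0];return st[i],c[i].round(2)
print('before',jar('side'));shot('side');shot('scene');print('after',jar('side'))
o=get_obs();print(o['clock'],o['contact_force'],o['moment'],o['tcp_pos'])
E
python3 jar.py
```

```text
before (array([ 370,  215,   97,   43, 2119], dtype=int32), array([415.36, 237.31]))
after (array([ 370,  215,   97,   46, 2138], dtype=int32), array([416.05, 237.79]))
14.1 [-1.76824516 -0.24517713 -3.75663383] [ 0.06746036  0.32005693 -0.13747909] [ 0.57195952 -0.19803456  0.24295908]
```

```bash
cat > jar.py <<'E'
from h import *
def jar(im):
    h=cv2.cvtColor(im,cv2.COLOR_RGB2HSV);m=cv2.inRange(h,(4,140,60),(16,255,255))[:,:240]
    nn,l,st,c=cv2.connectedComponentsWithStats(m);i=1+st[1:,4].argmax();return st[i],c[i].round(2)
big=lambda im:cv2.resize(im[170:290,220:380],(400,300))
print('before',jar(cv2.imread('pics/t1.png')[:,400:,::-1].copy()));print('now',jar(big(shot('side'))))
o=get_obs();print(o['clock'],o['contact_force'],o['moment'],o['tcp_pos'])
E
python3 jar.py
```

```text
before (array([ 101,  178,   92,   70, 2855], dtype=int32), array([147.53, 211.58]))
now (array([ 101,  178,   92,   70, 3044], dtype=int32), array([147.47, 210.64]))
14.15 [-1.2232382   0.65940929 -3.59800369] [ 0.09624612  0.31898087 -0.15091197] [ 0.57199957 -0.19803838  0.2429395 ]
```

```bash
python3 - <<'E'
from h import *
f=lambda im:cv2.inRange(cv2.cvtColor(im,cv2.COLOR_RGB2HSV),(4,140,40),(16,255,255))[:,:240]
b=cv2.imread('pics/t1.png')[:,400:,::-1].copy();a=np.load('side.npz')['im'];a=cv2.resize(a[170:290,220:380],(400,300))
A,B=f(a),f(b)
for x in range(100,200,8):
    p=np.where(B[:,x])[0];q=np.where(A[:,x])[0];print(x,(p.min(),p.max()) if len(p) else 0,(q.min(),q.max()) if len(q) else 0)
cv2.imwrite('pics/cmp.png',np.hstack([b[140:280,70:230],a[140:280,70:230]]).repeat(2,0).repeat(2,1)[:,:,::-1])
E
```

```text
100 (np.int64(208), np.int64(210)) (np.int64(208), np.int64(210))
108 (np.int64(185), np.int64(217)) (np.int64(185), np.int64(217))
116 (np.int64(178), np.int64(223)) (np.int64(178), np.int64(223))
124 (np.int64(196), np.int64(229)) (np.int64(192), np.int64(229))
132 (np.int64(204), np.int64(236)) (np.int64(199), np.int64(236))
140 (np.int64(207), np.int64(242)) (np.int64(203), np.int64(242))
148 (np.int64(207), np.int64(247)) (np.int64(203), np.int64(247))
156 (np.int64(208), np.int64(241)) (np.int64(204), np.int64(241))
164 (np.int64(202), np.int64(233)) (np.int64(199), np.int64(233))
172 (np.int64(194), np.int64(225)) (np.int64(191), np.int64(225))
180 (np.int64(179), np.int64(218)) (np.int64(178), np.int64(218))
188 (np.int64(185), np.int64(211)) (np.int64(185), np.int64(211))
196 0 0
```

View pics/cmp.png

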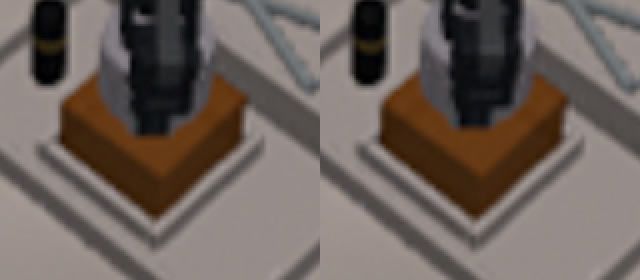

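The jar's outline is identical in both crops while the lid edge rose 4–5 px, so the lid is free and the jar stayed down. Lifting the remaining distance.

Call:
servo_tool --pt "-0.006 0 0 0 1" --pt "-0.013 0 0 0 1" --pt "-0.021 0 0 0 1" --pt "-0.028 0 0 0 1" --pt "-0.033 0 0 0 1" --pt "-0.034 0 0 0 1" --pt "-0.034 0 0 0 1" --pt "-0.034 0 0 0 1"

```text
clock: 14.95
tcp_pos: [0.5724, -0.1983, 0.2767]
orientation: [-0.719, 1.455, 0.745]
contact_force: [-0.2, 1.0, -1.2]
grip_width: 0.0492
```

```bash
python3 jar.py; python3 - <<'E'
from h import *
o=get_obs();print(o['grip_width'],np.round(T_tool(),3))
# caddy still on hook: compare hook area colour of caddy in fresh side frame
im=np.load('side.npz')['im'];f=shot('scene')
a=cv2.imread('pics/h3.png')[:,400:,::-1];b=cv2.resize(im[60:180,110:270],(400,300))
print('box region diff h3 vs now',np.abs(a[205:262,115:205].astype(int)-b[205:262,115:205]).mean())
g=cv2.cvtColor(np.load('side.npz')['im'],cv2.COLOR_RGB2HSV);print(T_tool()[2,3])
# jar mouth & lid bottom projected in side
for z in(.086,.101,.139):print(z,proj('side',[.572,-.198,z]))
w=im[190:260,250:310];print(cv2.cvtColor(w,cv2.COLOR_RGB2GRAY)[::3,::4])
E
```

```text
before (array([ 101,  178,   92,   70, 2855], dtype=int32), array([147.53, 211.58]))
now (array([ 101,  169,   91,   79, 4185], dtype=int32), array([147.26, 204.51]))
15.0 [ 0.75217252 -0.17000665 -1.0752734 ] [ 0.03971412 -0.06483277  0.044996  ] [ 0.57239278 -0.19825972  0.2765612 ]
0.04969803382257044 [[-0.017 -0.805  0.593  0.572]
 [ 0.01   0.592  0.806 -0.198]
 [-1.     0.019 -0.002  0.277]
 [ 0.     0.     0.     1.   ]]
box region diff h3 vs now 6.289278752436648
0.276538157905131
0.086 [277.87308465 235.81303554]
0.101 [278.17255609 231.79316754]
0.139 [278.96075252 221.22648248]
[[145 146 146 149  16  15  21  24  30  30  24  21  15 148  70]
 [145 145 145 148  15  15  12  15  13  18  13  15  12 127  68]
 [144 144 144 145   3  17  15  16  17  13  18  18   5  97  69]
 [143 142 141 142 112  10  17  15  16  15  16  14  68 101  69]
 [141 141 141 142 143  43  13  16  16  14  17   1 142 139  68]
 [141 141 141 141 141 150  22  16  16  17  16 155 143 125 110]
 [141 141 140 141 142 149  18  22  17  17  28  77 140 124 142]
 [141 142 141 142 143 108  16  18  41  18  42 124  78 131 143]
 
[... 307 characters left out ...]
5 133]
 [151  61  14 157 145  81  82  15  34  10  91 144 119 104  77]
 [142  38   5 155 145  72  72  16  17  14  71 144 146 118 146]
 [ 82  64  43 155 143  71  65  21  27   8  76 139 144 118 115]
 [148  64   3 156 146  59  70  19  18  61  83  80 134 146 115]
 [143 107   0 150  78  62  61  11  31  65  64  82  79 132 117]
 [142 144 152  90  67  63  46  43  38  68  67  61  80  80 133]
 [143 143 147  66  64  68  55  49  58  63  66  58 105  80  81]
 [143 142 148  38  65  67  67  56  62  67  60  40 141  99  77]
 [144 143 123  40  41  67  68  66  66  69  44  38 135 145  98]
 [147 139 126  50  42  40  66  67  68  44  45 101  80 143 144]
 [ 75 146  87 134  35  40  41  66  52  42  67 112 136 143 143]]
```

```bash
python3 - <<'E'
from h import *
a=cv2.cvtColor(cv2.imread('pics/h3.png')[:,400:],cv2.COLOR_BGR2GRAY);im=np.load('side.npz')['im']
b=cv2.cvtColor(cv2.resize(im[60:180,110:270],(400,300)),cv2.COLOR_RGB2GRAY)
t=a[205:262,112:205]  # box lower part
r=cv2.matchTemplate(b,t,cv2.TM_CCOEFF_NORMED);print(cv2.minMaxLoc(r),'expected (112,205)')
E
```

```text
(-0.6702802181243896, 0.9993472099304199, (208, 219), (112, 205)) expected (112,205)
```

```bash
python3 -c "
from bench import *
print(hand_in())"
```

```text
the job is handed in; nothing more can be done
None
```

I hung the caddy on the hook by its handle and let go of it. I then turned the lid about 83° anticlockwise and lifted it about 39 mm. The job was handed in at about 15 s, still holding the lid; hand-in reports no verdict.

**What the last checks showed:**
- **Caddy:** its image on the hook matched the picture taken just after release (match score 0.999, no shift).
- **Jar:** after a 5 mm test lift its outline had not moved, so the lid was free and the jar stayed in its well. Its base and sides were also unmoved after the full lift.
- **Lid:** it is held at about 50 mm jaw opening, with about 1 N on the wrist and about 1° of tilt. From the lift height its lower edge should be roughly 15 mm above the mouth. I worked that gap out and did not measure it directly.

**What disagreed:**
- The jaw readings were 1–2 mm under the given sizes (7.8 mm for the 9 mm bar, 49.8 mm for the 52 mm lid). I took this as a sensor offset.
- During the 5 mm test lift the wrist read about 3.6 N, more than the lid's weight. It dropped to about 1 N after the full lift.

I did not compare the bystanders before and after. No unexpected contact forces appeared on the moves past them.

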